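Close the drill case and bring its opened combination lock to the hasp

ROBOT

A 6-joint arm with a two-finger parallel gripper is mounted at the origin on the work surface. World frame = base frame: x ahead of the robot, y to its left, z up, the work surface at z = 0. Lengths are in m, angles in rad, forces in N, time in s.
With the tool pointing down it reaches from about 0.325 to 0.9 m from the base axis. Payload 3.5 kg.
Tool frame: the origin (TCP) lies midway between the tips of the shut fingers; the grasp point (between the pads) lies 19 mm behind it (arm.grip_point_offset is the z of the grasp point in the tool frame, in m); z points along the fingers, y is the direction in which the jaws open and shut (so a half turn about z gives the same grasp; the last joint's range is limited). The gripper opens to 85 mm and grips with 20 to 120 N. Pads are 22 mm wide; open, the fingers measure 114 mm over their backs; the gripper's body (76 mm by 85 mm) begins 54 mm behind the grasp point. The pads swing forward as they close: fully open they stand 13 mm farther back than shut.
Start: joints at [1.11, 0.276, -0.026, 1.268, 0, 1.467], TCP at [0.219, 0.585, 0.231] pointing down, gripper open.
Joint ranges: [-3.12, 3.12], [-0.85, 1.88], [-1.08, 1.24], [-1.95, 2.15], [-1.57, 1.53], [-3.14, 3.14]. Speed limits (rad/s): [2.57, 2.57, 3.14, 3.14, 3.14, 3.14].

INTERFACE

Orientations are given as a unit quaternion [x, y, z, w].
In Python, from station import arm gives the robot as it stands.
- The arm moves only by the tool play_rows, never from a script. Its argument "steps" is a list of rows, each an object with "travel": the shift along the tool's x, y, z in m, a list of three; "rot": the turn, a rotation vector about the tool's x, y, z in rad, a list of three; "hand": the closure, from 0 (fully open) to 1 (shut). In form: [{"travel": [x, y, z], "rot": [wx, wy, wz], "hand": hand}, ...]. A call has 1 to 10 rows; each row is the pose to reach, as a shift and turn from the pose commanded when the call began, along the tool's axes at that moment; what a row does not reach only later rows make up. A row lasts 1/8 s, in which the tool goes at most 62.5 mm and 10.7 degrees, less where a joint would pass 70% of its speed; a pose out of reach is approached as far as the arm can. A call with a gripper value outside its range is refused whole. The fingers move at their own pace and stop on an object; the grip force is fixed at half the most. Time passes only in rows, so rows that repeat a pose let the fingers close. It gives the time, the measured TCP pose, the force and the opening at its end, in the units of the state.
- arm.sense(): the state, without advancing time (a new reading comes with each control period).
- arm.read_camera(name): name is "side" or "top" or "wrist"; returns a dict with "frame" (480x640x3 uint8, red, green, blue), "depth" (480x640 float32, m along the optical axis (not along the pixel's ray), 0 where there is no reading), "fovy" (degrees; the focal length in pixels is half the picture's height over the tangent of half this angle, whatever the lens; pixels are square), "cx", "cy" (the principal point, pixels), "world_to_cam" (4x4, takes a point from world to camera coordinates); the wrist camera has in their place "tool_from_camera" (4x4, takes a point from camera to tool coordinates, whose origin is the TCP and whose axes are the flange's). Camera axes: x right, y up, looking along -z (the intrinsics and any distortion apply to the point x, -y, -z); pixel columns grow to the right and rows downward; lengths in m; the calibration is good to about 2 mm. A picture is of the moment at which its call begins: read the wrist's pose just before it.
- arm.job_done(): hands the job in, once; it reports no verdict.
Trained networks look in the newest picture that a camera, given by its name, has taken for a name from the list of things; names that differ only in an ending like _2 or _b are one class to them, and where a whole thing is asked for, a point or a joint stands for the part that bears it (a point fixed in the world has none). Each returns a list of dicts, best first, with "conf" (0 to 1); they miss things now and then, are a little off and sometimes report something else, mostly with a low value. They report only what shows in the picture. A call takes as long as a camera call. They do not tell look-alikes from the thing itself.
- arm.find_in(camera, label): "position" ([column, row] in pixels, amid what is visible of it).
The state is a dict: "time_s": time; "q": joint angles; "qd": joint speeds; "tau": joint torques, N m; "ee_pos": TCP position; "tool_rot": TCP orientation; "contact_force": force on the tool from outside, world axes, zero at the start; "moment": the same for the moment, N m; "finger_gap": finger opening in m.
Only numpy, scipy, OpenCV 4.12 (cv2) and the standard library are available. Lean on these libraries where they do the work, as an engineer would, in place of code of your own. Each camera call takes 0.05 s, during which the arm holds its last target. There are 200 camera calls.

TASK

First lower the lid of the wooden case until it is fully shut, without slamming it. Then turn the padlock's dial in its rest, feeling it click from notch to notch, until the pointer is at the index mark by the shackle, and draw the shackle all the way out. Finally lift the open lock from its rest and finish while still holding it in the air, touching nothing else, with the rounded end of its shackle straight above the case's staple and about 3 to 10 cm higher, so that I can hook it on; leave the other things on the bench where they are.

Things in the scene. Friction and masses are not known exactly. Their poses are not given: they have to be found in the camera images.
- case: Wooden case for small drill bits, fixed to the bench: open-topped box 150 (its x) x 200 (its y) x 70 high, walls 6. Origin: centre of its underside. Its front (hasp side) faces its own -x, roughly towards the robot; the lid's hinge runs along the top of its +x side.
- lid (a joint): Angle of the case's flat wooden lid (150 x 200 x 8 thick): 0 = closed, lying flat on the rim; it grows as the lid opens up and away from the robot (pi/2 = upright). Starts between 0.7 and 1.25. The hinge is stiff: the lid stays where it is left (about 0.25 N m of friction). Pressing on its upper face near the free edge with a few newtons closes it. A thin steel hasp strap (28 wide) hangs from the middle of its free edge.
- lid_hinge (a point): On the lid's hinge axis, at the middle of the case's +x side, 70.5 above the bench; closed, the lid's underside is level with it, its top 8 higher. The hinge axis is along the case's y. Frame turns with the lid (its -x points from hinge to free edge, 150 away; its z is the normal of the lid's upper face).
- staple (a point): Outer end of the small steel staple (a loop of 4.4 mm wire, 16 high, standing 16 out from the middle of the case's front face), 48 above the bench. Axes as the case's; z is up.
- stand: Wooden rest for the lock, fixed to the bench: base 78 x 50 x 16 high with low cheeks, 23 high, around a pocket in which the lock lies flat with 1.5 mm play. Origin: centre of its underside; its +x is the direction in which the shackle points. The sides of the lock are open to fingers over the middle 40 mm of its length.
- lock: Combination padlock, loose, lying on its back in the rest, dial up: brass body 64 (its x) x 60 (its y) x 30 thick, 0.3 to 0.5 kg in all. Origin: centre of its underside (16 above the bench at the start). Its x axis points to the shackle, z out of the dial face. A short white mark on its face at the shackle side is the index mark.
- lock_center (a point): Centre of the brass lock body, 15 above its underside. Axes as the lock's.
- dial (a joint): Angle of the dial's pointer end from the index mark (the direction of the shackle, lock +x), positive anticlockwise seen from above; travel -1.05 to 2.1. Starts in one of the notches between 0.7 and 1.75. It clicks into a notch every 20 degrees (0.349 rad: 0, 0.349, 0.698 ...; about 0.05 N m to leave a notch) and the lock releases its shackle only in the notch at 0: aim within 0.15 rad of it.
- dial_grip (a point): On the dial's axis, half-way up its grip bar, 46 above the lock's underside. The dial is a black disc, 45 across and 4 thick, on the lock's face; on it stands the bar to grip: 34 long, 10 wide, 23 high above the disc (top 57 above the lock's underside). Frame turns with the dial: its x runs along the bar towards the pointer end, which carries a white line on top.
- shackle (a joint): How far the steel shackle is drawn out of the lock body, along lock +x: 0 = locked in, 0.016 = fully out (end stop), where it stays. With the dial right it takes about 3 N to slide; otherwise it is blocked after 1 mm.
- shackle_bow (a point): Middle of the shackle's outer end (the bow), on the bar's axis: round 9 mm bar, running along lock y there for about 14 mm and bending back into two legs 42 apart; 77 from the lock's centre when locked, 93 when open, and 15 above the lock's underside. It overhangs the bench free, outside the rest. Between the bow and the lock body the inside of the loop is 33 wide and 40 long when locked. Axes as the lock's.
- jar_a: Bystander: small paint jar, 42 across, 45 high. Origin: centre of its underside.
- jar_b: Bystander: small paint jar, 42 across, 45 high. Origin: centre of its underside.
- sander: Bystander: cork sanding block 95 x 38 x 26 high. Origin: centre of its underside.
- pliers: Bystander: pliers lying flat, 140 long, 60 wide, 16 high. Origin: under the rivet.
- tweezers: Bystander: steel tweezers lying flat, 127 long, 8 high. Origin: under the middle.
- clear_box: Bystander: clear plastic box 85 x 60 x 25 high. Origin: centre of its underside.
There are look-alikes about, which are no part of the job. Leave any green or purple look-alike of the stand alone.

How it is judged:
On the way, in this order (a step that is already met when the one before it is completed fails the run):
1. the lid is closed (value of joint lid below 0.04 rad), for 0.2 s.
2. the dial is in the notch at the index mark (value of joint dial between -0.15 and 0.15 rad and value of joint lid below 0.06 rad), for 0.2 s.
3. the shackle is drawn out (value of joint shackle above 0.0125 m and value of joint lid below 0.06 rad), for 0.2 s.
At the end, for the whole second after the job is handed in: Lid shut (under 0.06 rad), shackle at least 12.5 mm out, fingers holding the lock still (under 40 mm/s) in the air, its centre over 55 mm up, touching neither case nor rest, the bow's middle within 35 mm horizontally of the staple's end and 20 to 130 mm above it (all of step 3 and horizontal distance between shackle_bow and staple below 0.035 m and z of shackle_bow in the frame of staple between 0.02 and 0.13 m and contact force between lock and the fingers above 2 N and contact force between lock and case below 0.2 N and contact force between lock and stand below 0.2 N and height (world z) of lock_center above 0.055 m and linear speed of lock below 0.04 m/s); the arm keeps its last pose, push and grip.
It fails at once if the lid is slammed (faster than 3 rad/s) (velocity of joint lid below -3 rad/s).
It fails at once if another thing on the bench is pushed more than 30 mm (distance of any of jar_a, jar_b, sander, pliers, tweezers, clear_box from where it was at the start of the episode above 0.03 m).
It also fails if it takes over 72 s, if anything falls off the work surface, if the arm or the gripper's body presses on something with over 40 N, if the wrist force passes 120 N, or if a joint passes its speed limit or range.

## Working session

There is one attempt and no reset: what is moved stays moved. The work goes in short steps, Python scripts to look and compute and a tool call to move; the robot and the scene stay as the last step left them, time stands still between calls to the robot, and variables do not carry over. Pictures are saved under pics/ and viewed, about 8 in all and at most 12, crops included, and the job is handed in when it is done.

Besides the shell and the picture viewer there is one more tool, called after "Request:" as a command line: name --argument value ..., lists and objects as JSON in quotes. play_rows: Moves the arm, as the interface text tells. Its arguments: {"type":"object","properties":{"steps":{"type":"array","items":{"type":"object","properties":{"travel":{"type":"array","items":{"type":"number"}},"rot":{"type":"array","items":{"type":"number"}},"hand":{"type":"number"}}}}},"required":["steps"]}

```bash
mkdir -p pics; ls; cat > h.py <<'E'
import numpy as np, cv2
from scipy.spatial.transform import Rotation as R
from station import arm
def snap(name, fn=None):
    s=arm.sense(); c=arm.read_camera(name)
    if fn: cv2.imwrite('pics/'+fn, c['frame'][:,:,::-1])
    c['f']=240/np.tan(np.radians(c['fovy'])/2)
    if 'world_to_cam' in c: c['T']=np.linalg.inv(c['world_to_cam'])
    else:
        T=np.eye(4); T[:3,:3]=R.from_quat(s['tool_rot']).as_matrix(); T[:3,3]=s['ee_pos']
        c['T']=T@c['tool_from_camera']
    return c
def pt(c,u,v,z=None,d=None):
    """world point at pixel: by plane height z, or by depth"""
    r=np.array([(u-c['cx'])/c['f'],-(v-c['cy'])/c['f'],-1.])
    if z is not None:
        w=c['T'][:3,:3]@r; o=c['T'][:3,3]; return o+w*(z-o[2])/w[2]
    if d is None:
        p=c['depth'][int(v)-1:int(v)+2,int(u)-1:int(u)+2]; p=p[p>0]
        d=np.median(p) if len(p) else np.nan
    return (c['T']@np.r_[r*d,1])[:3]
def proj(c,p):
    q=np.linalg.inv(c['T'])@np.r_[p,1]; return np.array([c['cx']+c['f']*q[0]/-q[2], c['cy']-c['f']*q[1]/-q[2]])
E
python3 - <<'E'
from h import *
print(arm.sense())
for n in ['top','side']:
    c=snap(n,n+'1.png')
    print(n,[ (k,np.round(v,3).tolist()) for k,v in c.items() if k in('fovy','cx','cy','T')], [k for k in c])
    for l in ['case','lid','staple','stand','lock','dial_grip','shackle_bow','jar_a','sander','pliers','tweezers','clear_box']:
        print(l,[(np.round(r['position']).tolist(),round(r['conf'],2),np.round(pt(c,*r['position']),3).tolist()) for r in arm.find_in(n,l)[:4]])
E
```

```text
pics
{'time_s': 0.0, 'q': array([ 1.10959870e+00,  2.77140121e-01, -2.79032691e-02,  1.26800699e+00,
        4.42861163e-06,  1.46740914e+00]), 'qd': array([ 0.0005986 , -0.00095653,  0.00058227, -0.00026083, -0.00099657,
        0.00107945]), 'tau': array([-4.21530058e-04, -4.45511019e+01,  2.95202368e+01,  1.65510213e-02,
       -5.82700932e-05, -5.88797150e-06]), 'ee_pos': array([0.21853686, 0.58470387, 0.23014474]), 'tool_rot': array([ 1.77952264e-01,  9.84038476e-01, -1.08179936e-03, -3.16068408e-04]), 'contact_force': array([-0.01011992, -0.57207835, -0.16909903]), 'moment': array([-0.0145043 ,  0.00018002, -0.01648823]), 'finger_gap': 0.08539411245845069}
top [('fovy', 56.028), ('cx', 322.228), ('cy', 243.653), ('T', [[0.014, 0.986, -0.164, 0.429], [-1.0, 0.014, -0.002, -0.121], [0.001, 0.164, 0.986, 0.928], [0.0, 0.0, 0.0, 1.0]])] ['frame', 'depth', 'fovy', 'cx', 'cy', 'world_to_cam', 'f', 'T']
case [([148.0, 224.0], 0.68, [0.608, 0.223, 0.059])]
lid [([128.0, 203.0], 0.62, [0.619, 0.213, 0.177])]
staple [([147.0, 225.0], 0.65, [0.612, 0.238, 0.026])]
stand [([400.0, 311.0], 
[... 1559 characters left out ...]
16]), ([365.0, 270.0], 0.66, [0.636, -0.227, 0.015])]
lock [([322.0, 292.0], 0.65, [0.471, -0.261, 0.051])]
dial_grip [([320.0, 289.0], 0.52, [0.47, -0.255, 0.055])]
shackle_bow [([325.0, 280.0], 0.46, [0.542, -0.182, 0.001])]
jar_a [([333.0, 222.0], 0.74, [0.691, -0.029, 0.043]), ([226.0, 256.0], 0.57, [0.375, 0.016, 0.037])]
sander [([414.0, 286.0], 0.78, [0.673, -0.354, 0.026]), ([298.0, 370.0], 0.57, [0.323, -0.376, 0.007]), ([335.0, 223.0], 0.32, [0.694, -0.035, 0.041])]
pliers [([294.0, 370.0], 0.81, [0.316, -0.374, 0.008]), ([324.0, 293.0], 0.45, [0.473, -0.265, 0.049])]
tweezers [([381.0, 243.0], 0.47, [0.766, -0.149, 0.002])]
clear_box [([339.0, 211.0], 0.88, [0.794, 0.065, 0.003])]
```

View pics/top1.png

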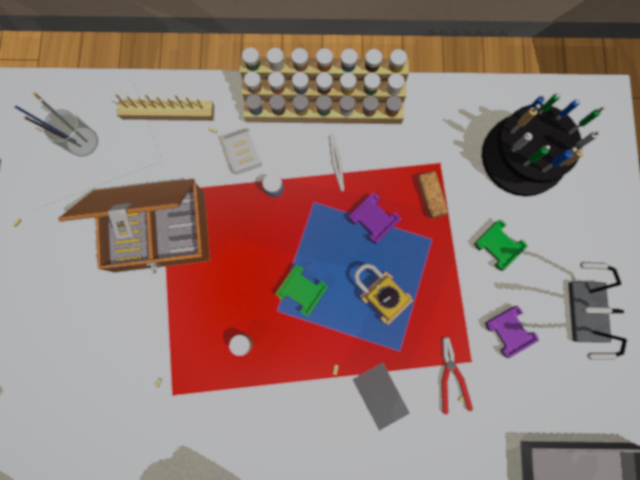

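```bash
python3 - <<'E'
from h import *
a=cv2.imread('pics/top1.png')[210:350,310:450]; a=cv2.resize(a,(560,560),interpolation=3)
b=cv2.imread('pics/top1.png')[150:290,80:220]; b=cv2.resize(b,(560,560),interpolation=3)
o=np.hstack([a,b]); cv2.imwrite('pics/crop1.png',cv2.resize(o,(800,400)))
E
```

```text
(no output)
```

View pics/crop1.png

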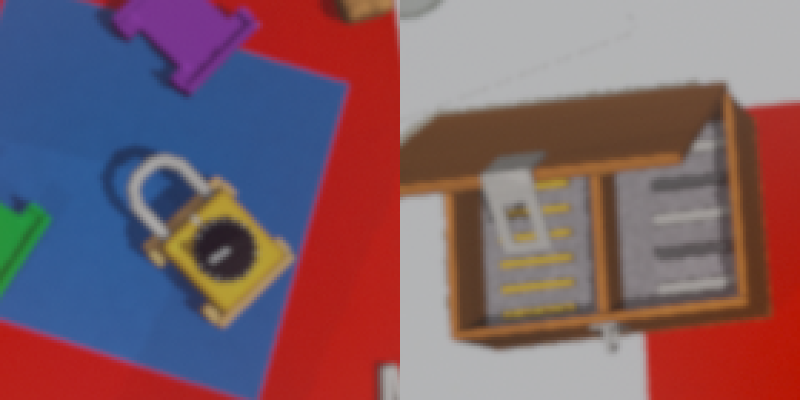

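One lock, at (387,296), lies in the only wood-coloured rest. The green rests (302,290), (500,245) and purple ones (373,217), (512,331) are look-alikes without a lock. The case is at (150,225), with its staple at (153,270). Next I'll measure the case and lid.

```bash
python3 - <<'E'
from h import *
c=snap('top')
P=lambda *a,**k:np.round(pt(c,*a,**k),3)
fl=P(99.2,267,z=.07);fr=P(200.8,256.8,z=.07);br=P(193.7,179.8,z=.07)
print('fl fr br',fl,fr,br,'len',np.linalg.norm(fl-fr),np.linalg.norm(fr-br),'yaw of -y',np.degrees(np.arctan2(*(fr-fl)[1::-1])))
print('staple',P(153.5,270.8,z=.048))
# lid face points by depth (brown upper/inner face)
for uv in [(70,214),(90,203),(120,200),(150,195),(170,190),(185,187),(180,205),(175,203),(100,212)]: print(uv,P(*uv))
s=snap('side','side1.png')
print('bow',P(364,267,z=.031),'bodycorners',[P(310+x/2.857,210+y/2.857,z=.046) for x,y in [(165,247),(215,190),(290,262),(222,325)]])
E
```

```text
fl fr br [0.52  0.305 0.07 ] [0.542 0.112 0.07 ] [0.695 0.135 0.07 ] len 0.1942498391247725 0.15471910030762193 yaw of -y -83.4969440551183
staple [0.516 0.209 0.048]
(70, 214) [0.596 0.303 0.19 ]
(90, 203) [0.625 0.293 0.15 ]
(120, 200) [0.631 0.239 0.152]
(150, 195) [0.643 0.19  0.144]
(170, 190) [0.656 0.159 0.131]
(185, 187) [0.664 0.134 0.125]
(180, 205) [0.654 0.172 0.03 ]
(175, 203) [0.616 0.127 0.196]
(100, 212) [0.598 0.25  0.197]
bow [ 0.531 -0.204  0.031] bodycorners [array([ 0.472, -0.21 ,  0.046]), array([ 0.512, -0.244,  0.046]), array([ 0.463, -0.295,  0.046]), array([ 0.421, -0.248,  0.046])]
```

View pics/side1.png

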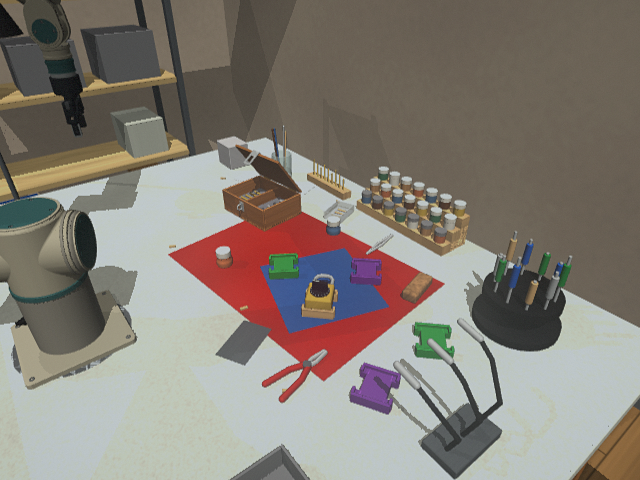

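The lid is at about 1.02 rad and the case yaw is about 7.5°. The hinge's middle is near (0.680, 0.228) and the staple near (0.516, 0.208). I'll move above and behind the lid's upper face with the fingers shut.

Request:
play_rows --steps '[{"travel":[-0.03,-0.01,-0.03],"rot":[0,0,-0.1],"hand":1},{"travel":[-0.09,-0.03,-0.04],"rot":[0,0,-0.25],"hand":1},{"travel":[-0.15,-0.05,-0.04],"rot":[0,0,-0.4],"hand":1},{"travel":[-0.21,-0.07,-0.04],"rot":[0,0,-0.49],"hand":1},{"travel":[-0.27,-0.09,-0.04],"rot":[0,0,-0.49],"hand":1},{"travel":[-0.33,-0.11,-0.04],"rot":[0,0,-0.49],"hand":1},{"travel":[-0.39,-0.13,-0.04],"rot":[0,0,-0.49],"hand":1},{"travel":[-0.45,-0.153,-0.04],"rot":[0,0,-0.49],"hand":1},{"travel":[-0.5,-0.17,-0.04],"rot":[0,0,-0.49],"hand":1},{"travel":[-0.54,-0.183,-0.04],"rot":[0,0,-0.49],"hand":1}]'

```text
time_s: 2.65
ee_pos: [0.6625, 0.2227, 0.2711]
tool_rot: [-0.065, 0.998, -0.0, 0.0]
contact_force: [0.2, 1.0, -0.4]
finger_gap: 0.0004
```

```bash
cat >> h.py <<'E'
def tool():
    s=arm.sense(); return np.array(s['ee_pos']),R.from_quat(s['tool_rot'])
def go(p,yaw=None):
    """travel (tool axes) to world point p; yaw = wanted world heading of tool y (rad), tool down"""
    e,r=tool(); t=r.inv().apply(np.array(p)-e)
    if yaw is None: return np.round(t,4)
    y=np.array([np.cos(yaw),np.sin(yaw),0]); z=np.array([0,0,-1.]); W=R.from_matrix(np.c_[np.cross(y,z),y,z])
    return np.round(t,4),np.round((r.inv()*W).as_rotvec(),3)
E
python3 - <<'E'
from h import *
e,r=tool(); print(e,arm.sense()['finger_gap'],'tooly',r.apply([0,1,0]),arm.sense()['contact_force'])
h=np.array([.680,.228]);x=np.array([.991,.13])
print(go([*(h-.02*x),.25],np.radians(97.5)))
for th in [1.15,1.02,.88,.74,.6,.46,.32,.2,.1,.04,0,-.02]:
    al=-.125*np.cos(th)+.008*np.sin(th)+.011; z=.0705+.125*np.sin(th)+.008*np.cos(th)
    print(th,go([*(h+al*x),z]))
E
```

```text
[0.6625221  0.22268446 0.27110662] 0.0004190574146149723 tooly [-1.29953704e-01  9.91520052e-01 -1.44411922e-04] [ 0.23761864  0.99762149 -0.38609447]
(array([0.002 , 0.003 , 0.0211]), array([-0.   ,  0.   , -0.001]))
1.15 [0.0147 0.003  0.0832]
1.02 [0.0296 0.003  0.0899]
0.88 [0.0445 0.003  0.0992]
0.74 [0.0579 0.003  0.1104]
0.6 [0.0696 0.003  0.1234]
0.46 [0.0794 0.003  0.1379]
0.32 [0.0871 0.003  0.1537]
0.2 [0.0919 0.003  0.1679]
0.1 [0.0945 0.003  0.1801]
0.04 [0.0956 0.003  0.1876]
0 [0.096  0.003  0.1926]
-0.02 [0.0961 0.003  0.1951]
```

Request:
play_rows --steps '[{"travel":[0.0,0.003,0.04],"rot":[0,0,0],"hand":1},{"travel":[0.005,0.003,0.078],"rot":[0,0,0],"hand":1},{"travel":[0.0147,0.003,0.0832],"rot":[0,0,0],"hand":1},{"travel":[0.0296,0.003,0.09],"rot":[0,0,0],"hand":1},{"travel":[0.037,0.003,0.0945],"rot":[0,0,0],"hand":1},{"travel":[0.0445,0.003,0.099],"rot":[0,0,0],"hand":1},{"travel":[0.0515,0.003,0.1048],"rot":[0,0,0],"hand":1},{"travel":[0.058,0.003,0.1104],"rot":[0,0,0],"hand":1},{"travel":[0.064,0.003,0.1169],"rot":[0,0,0],"hand":1},{"travel":[0.0696,0.003,0.1234],"rot":[0,0,0],"hand":1}]'

```text
time_s: 3.9
ee_pos: [0.5906, 0.2187, 0.1473]
tool_rot: [-0.066, 0.998, 0.0, -0.0]
contact_force: [-0.1, 0.6, 1.2]
finger_gap: 0.0003
```

Request:
play_rows --steps '[{"travel":[0.005,0,0.007],"rot":[0,0,0],"hand":1},{"travel":[0.0098,0,0.0145],"rot":[0,0,0],"hand":1},{"travel":[0.014,0,0.022],"rot":[0,0,0],"hand":1},{"travel":[0.0175,0,0.03],"rot":[0,0,0],"hand":1},{"travel":[0.02,0,0.037],"rot":[0,0,0],"hand":1},{"travel":[0.0223,0,0.0445],"rot":[0,0,0],"hand":1},{"travel":[0.0237,0,0.0505],"rot":[0,0,0],"hand":1},{"travel":[0.025,0,0.0567],"rot":[0,0,0],"hand":1},{"travel":[0.026,0,0.062],"rot":[0,0,0],"hand":1},{"travel":[0.026,0,0.066],"rot":[0,0,0],"hand":1}]'

```text
time_s: 5.15
ee_pos: [0.5652, 0.2152, 0.0815]
tool_rot: [-0.066, 0.998, -0.0, -0.0]
contact_force: [-0.4, -0.1, 1.2]
finger_gap: 0.0001
```

Request:
play_rows --steps '[{"travel":[0,0,0.002],"rot":[0,0,0],"hand":1},{"travel":[0,0,0.003],"rot":[0,0,0],"hand":1},{"travel":[0,0,0.004],"rot":[0,0,0],"hand":1},{"travel":[0,0,0.005],"rot":[0,0,0],"hand":1},{"travel":[0,0,0.005],"rot":[0,0,0],"hand":1},{"travel":[0,0,0.005],"rot":[0,0,0],"hand":1}]'

```text
time_s: 5.9
ee_pos: [0.5655, 0.2153, 0.0785]
tool_rot: [-0.066, 0.998, -0.0, 0.0]
contact_force: [-3.4, -1.5, 8.5]
finger_gap: -0.0004
```

Lid flat (tip at 0.0785 m with 8.5 N). Now to the lock.

Request:
play_rows --steps '[{"travel":[0,0,-0.05],"rot":[0,0,0],"hand":1},{"travel":[0,0,-0.11],"rot":[0,0,0],"hand":1},{"travel":[0.02,-0.04,-0.15],"rot":[0,0,0.16],"hand":0.6},{"travel":[0.045,-0.1,-0.17],"rot":[0,0,0.33],"hand":0.3},{"travel":[0.07,-0.155,-0.17],"rot":[0,0,0.5],"hand":0},{"travel":[0.09,-0.21,-0.17],"rot":[0,0,0.66],"hand":0},{"travel":[0.11,-0.265,-0.17],"rot":[0,0,0.83],"hand":0},{"travel":[0.135,-0.32,-0.17],"rot":[0,0,1.0],"hand":0},{"travel":[0.16,-0.38,-0.17],"rot":[0,0,1.16],"hand":0},{"travel":[0.184,-0.44,-0.17],"rot":[0,0,1.16],"hand":0}]'

```text
time_s: 7.15
ee_pos: [0.4417, -0.2428, 0.2473]
tool_rot: [0.492, 0.871, -0.0, 0.001]
contact_force: [1.3, -0.9, 0.9]
finger_gap: 0.0852
```

```bash
python3 - <<'E'
from h import *
print(arm.sense()['q'],tool()[0])
t=snap('top','top2.png'); s=snap('side')
c=snap('wrist','w1.png')
for l in ['lock','dial_grip','shackle_bow','stand']:
    print(l,[(np.round(r['position']).tolist(),round(r['conf'],2),np.round(pt(c,*r['position']),3).tolist()) for r in arm.find_in('wrist',l)[:3]])
# lid check by depth in top view
for p in [(.6,.14),(.6,.28),(.56,.17),(.65,.22),(.55,.27)]:
    u=proj(t,[*p,.0785]); print(p,np.round(pt(t,*u),3))
E
```

```text
[-6.30902595e-01  5.15807687e-02 -2.59910757e-01  1.25743771e+00
  1.08941489e-04  3.97784494e-01] [ 0.44172698 -0.2427648   0.24729442]
lock [([348.0, 224.0], 0.56, [0.468, -0.238, 0.073])]
dial_grip [([346.0, 233.0], 0.7, [0.471, -0.246, 0.073])]
shackle_bow [([396.0, 197.0], 0.63, [0.504, -0.193, 0.036])]
stand [([468.0, 268.0], 0.97, [0.632, -0.221, 0.017]), ([321.0, 392.0], 0.86, [0.574, -0.468, 0.016]), ([441.0, 90.0], 0.83, [0.486, -0.081, 0.017])]
(0.6, 0.14) [0.6   0.14  0.078]
(0.6, 0.28) [0.6   0.28  0.078]
(0.56, 0.17) [0.56  0.17  0.078]
(0.65, 0.22) [0.65  0.22  0.078]
(0.55, 0.27) [0.55  0.27  0.078]
```

View pics/w1.png

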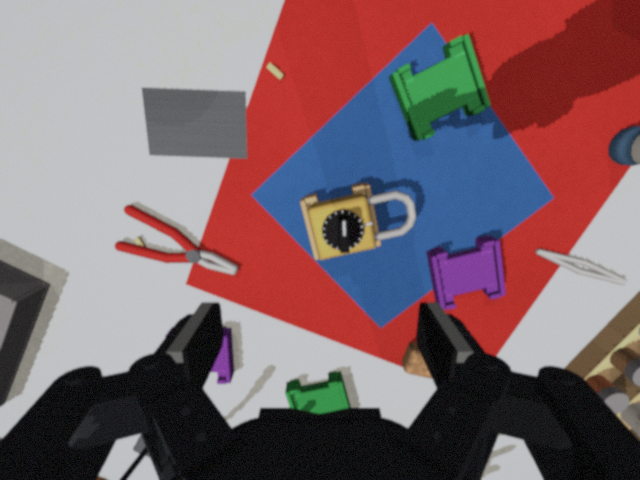

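The lid lies flat: all five depth points read z = 0.078. The wrist view shows the lock in its wooden rest at (345,226), with the bow at (412,212). Enlarging to get the dial and index.

```bash
python3 - <<'E'
import cv2
a=cv2.imread('pics/w1.png')[170:275,290:430]; cv2.imwrite('pics/crop2.png',cv2.resize(a,(800,600),interpolation=3))
E
```

```text
(no output)
```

View pics/crop2.png

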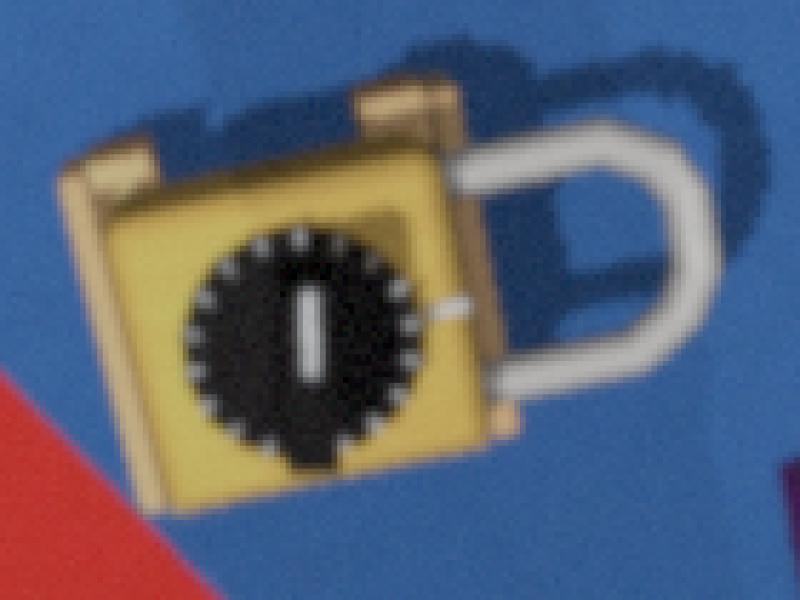

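```bash
python3 - <<'E'
from h import *
c=snap('wrist')
P=lambda x,y,z: pt(c,290+x/5.714,170+y/5.714,z=z)
C=[P(*q,.046) for q in [(108,205),(435,145),(490,440),(170,508)]]
cen=np.mean(C,0); ax=(C[1]-C[0])+(C[2]-C[3])
bow=P(703,255,.031); dc=P(305,345,.048)
print('cen',cen.round(4),'len',np.linalg.norm(C[1]-C[0]),np.linalg.norm(C[2]-C[3]),np.linalg.norm(C[1]-C[2]),'yaw',np.degrees(np.arctan2(ax[1],ax[0])))
b=(bow-cen)[:2]; print('bow',bow.round(4),'d',np.linalg.norm(b),'yaw',np.degrees(np.arctan2(b[1],b[0])),'disc',dc.round(4))
w=P(312,288,.073)-P(312,382,.073); print('pointer',np.degrees(np.arctan2(w[1],w[0])),'len',np.linalg.norm(w), 'bar ends',P(312,285,.073).round(4),P(315,468,.073).round(4))
t=snap('top'); print('top cross-check: lock', [ (np.round(r['position']),pt(t,*r['position'],z=.06).round(4)) for r in arm.find_in('top','dial_grip')[:1]])
E
```

```text
cen [ 0.4718 -0.2411  0.046 ] len 0.05997102221497317 0.06195046319782751 0.05745577194989453 yaw 42.87968540209852
bow [ 0.5328 -0.1919  0.031 ] d 0.07842193165520343 yaw 38.843247847001436 disc [ 0.4738 -0.243   0.048 ]
pointer 122.51735937346103 len 0.016670941336342008 bar ends [ 0.4638 -0.2284  0.073 ] [ 0.482  -0.2558  0.073 ]
top cross-check: lock [(array([384., 301.]), array([ 0.4627, -0.2396,  0.06  ]))]
```

Lock centre is near (0.4725, −0.242), yaw about 42°, and the pointer heads about 122.5°. That puts the dial in the 80° notch (1.396 rad). Gripping the dial bar.

Request:
play_rows --steps '[{"travel":[-0.0152,0.0268,0.03],"rot":[0,0,-0.02],"hand":0.4},{"travel":[-0.0152,0.0268,0.08],"rot":[0,0,-0.02],"hand":0.4},{"travel":[-0.0152,0.0268,0.13],"rot":[0,0,-0.02],"hand":0.4},{"travel":[-0.0152,0.0268,0.165],"rot":[0,0,-0.02],"hand":0.4},{"travel":[-0.0152,0.0268,0.185],"rot":[0,0,-0.02],"hand":0.4},{"travel":[-0.0152,0.0268,0.193],"rot":[0,0,-0.02],"hand":0.4},{"travel":[-0.0152,0.0268,0.193],"rot":[0,0,-0.02],"hand":0.4},{"travel":[-0.0152,0.0268,0.193],"rot":[0,0,-0.02],"hand":0.7},{"travel":[-0.0152,0.0268,0.193],"rot":[0,0,-0.02],"hand":0.85},{"travel":[-0.0152,0.0268,0.193],"rot":[0,0,-0.02],"hand":1}]'

```text
time_s: 8.9
ee_pos: [0.4712, -0.2419, 0.0543]
tool_rot: [0.483, 0.875, -0.004, -0.001]
contact_force: [-6.1, -5.8, 0.8]
finger_gap: 0.0086
```

Request:
play_rows --steps '[{"travel":[0,0,0],"rot":[0,0,0],"hand":1},{"travel":[0,0,0],"rot":[0,0,0],"hand":1}]'

```text
time_s: 9.15
ee_pos: [0.4712, -0.2419, 0.0543]
tool_rot: [0.483, 0.875, -0.003, -0.001]
contact_force: [-5.3, -5.3, 0.4]
finger_gap: 0.0086
```

Request:
play_rows --steps '[{"travel":[0,0,0],"rot":[0,0,0.16],"hand":1},{"travel":[0,0,0],"rot":[0,0,0.32],"hand":1},{"travel":[0,0,0],"rot":[0,0,0.48],"hand":1},{"travel":[0,0,0],"rot":[0,0,0.64],"hand":1},{"travel":[0,0,0],"rot":[0,0,0.8],"hand":1},{"travel":[0,0,0],"rot":[0,0,0.96],"hand":1},{"travel":[0,0,0],"rot":[0,0,1.12],"hand":1},{"travel":[0,0,0],"rot":[0,0,1.26],"hand":1},{"travel":[0,0,0],"rot":[0,0,1.4],"hand":1},{"travel":[0,0,0],"rot":[0,0,1.4],"hand":1}]'

```text
time_s: 10.4
ee_pos: [0.4772, -0.2431, 0.0554]
tool_rot: [0.934, 0.358, 0.003, 0.004]
contact_force: [5.7, -4.6, -5.5]
finger_gap: 0.0087
```

```bash
python3 - <<'E'
from h import *
s=arm.sense(); e,r=tool(); y=r.apply([0,1,0]); print(e,np.degrees(np.arctan2(y[1],y[0])),s['moment'],s['contact_force'],s['q'])
E
```

```text
[ 0.47717032 -0.24311056  0.05543114] -48.01142133948707 [-1.2248748  -1.42028152  0.09294967] [ 5.69257352 -4.64425457 -5.48607813] [-5.91628435e-01  2.71156187e-01 -4.40245781e-01  8.48873027e-01
 -5.68810341e-04  1.81711187e+00]
```

Request:
play_rows --steps '[{"travel":[0,0,0],"rot":[0,0,0],"hand":0.5},{"travel":[0,0,0],"rot":[0,0,0],"hand":0.4},{"travel":[0,0,0],"rot":[0,0,0],"hand":0.4},{"travel":[0,0,-0.03],"rot":[0,0,0],"hand":0.4},{"travel":[-0.01,0,-0.08],"rot":[0,0,0],"hand":0},{"travel":[-0.02,0,-0.12],"rot":[0,0,0],"hand":0},{"travel":[-0.02,0,-0.13],"rot":[0,0,0],"hand":0},{"travel":[-0.02,0,-0.13],"rot":[0,0,0],"hand":0}]'

```text
time_s: 11.4
ee_pos: [0.4583, -0.2532, 0.1841]
tool_rot: [0.933, 0.359, 0.0, 0.0]
contact_force: [-0.7, 0.5, -0.1]
finger_gap: 0.0855
```

```bash
python3 - <<'E'
from h import *
print(arm.sense()['q'],tool()[0])
c=snap('wrist','w2.png'); 
d=arm.find_in('wrist','lock')[0]['position']; print(d)
u,v=[int(i) for i in d]; u=np.clip(u,130,510); v=np.clip(v,100,380)
print(u-130,v-100)
cv2.imwrite('pics/crop3.png',cv2.resize(c['frame'][v-100:v+95,u-130:u+130,::-1],(800,600),interpolation=3))
E
```

```text
[-6.28351617e-01  1.27695983e-01 -3.12792529e-01  1.12948228e+00
  1.69744895e-04  1.77947661e+00] [ 0.45828922 -0.25320038  0.18411611]
[322.8, 198.1]
192 98
```

View pics/crop3.png

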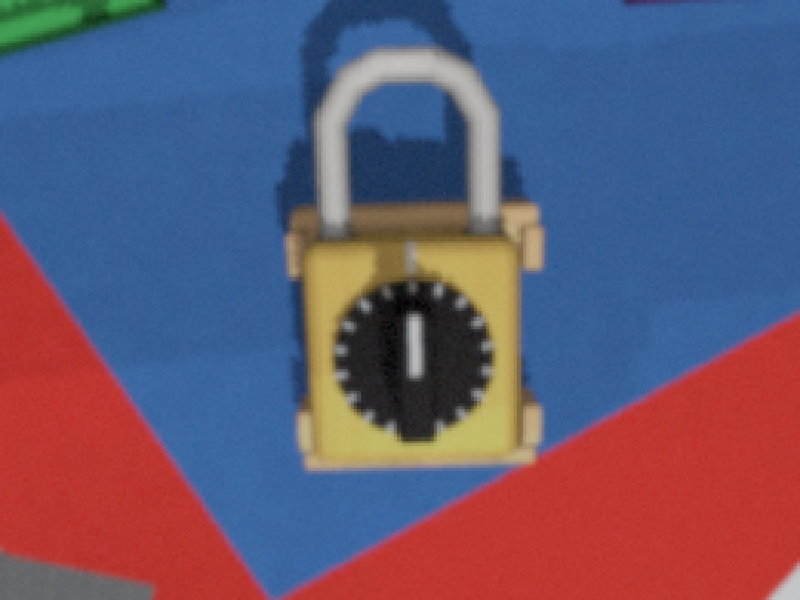

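The dial's white line is at crop (413,345), pointing at the index mark (411,257): notch 0. Measuring the bow at (408,64).

```bash
python3 - <<'E'
from h import *
c=snap('wrist')
P=lambda x,y,z: pt(c,192+x/3.077,98+y/3.077,z=z)
C=[P(*q,.046) for q in [(308,240),(518,236),(521,461),(310,463)]]
cen=np.mean(C,0); ax=(C[1]-C[2])+(C[0]-C[3]); bow=P(408,64,.031); b=(bow-cen)[:2]
print(cen.round(4),np.degrees(np.arctan2(ax[1],ax[0])),'bow',bow.round(4),np.linalg.norm(b),np.degrees(np.arctan2(b[1],b[0])))
print(np.linalg.norm(C[0]-C[3]),np.linalg.norm(C[1]-C[0]))
yaw=np.radians(41.5); u=np.array([np.cos(yaw),np.sin(yaw)])
print('bow hi',go([*(bow[:2]),.10],yaw),'low',go([*(bow[:2]),.018],yaw))
E
```

```text
[ 0.471  -0.2476  0.046 ] 43.072945044292126 bow [ 0.526  -0.1954  0.031 ] 0.07576225562264605 43.49712106255121
0.06282888533712354 0.05594323926704343
bow hi (array([0.0893, 0.0043, 0.0819]), array([-0.003, -0.002, -1.561])) low (array([0.0893, 0.0046, 0.1639]), array([-0.003, -0.002, -1.561]))
```

Request:
play_rows --steps '[{"travel":[0.02,0.001,0],"rot":[0,0,-0.17],"hand":0.62},{"travel":[0.04,0.002,0],"rot":[0,0,-0.34],"hand":0.62},{"travel":[0.06,0.003,0],"rot":[0,0,-0.51],"hand":0.62},{"travel":[0.09,0.004,0],"rot":[0,0,-0.68],"hand":0.62},{"travel":[0.09,0.004,0],"rot":[0,0,-0.85],"hand":0.62},{"travel":[0.09,0.004,0.02],"rot":[0,0,-1.02],"hand":0.62},{"travel":[0.09,0.004,0.04],"rot":[0,0,-1.19],"hand":0.62},{"travel":[0.09,0.004,0.06],"rot":[0,0,-1.36],"hand":0.62},{"travel":[0.09,0.004,0.07],"rot":[0,0,-1.535],"hand":0.62},{"travel":[0.09,0.004,0.07],"rot":[0,0,-1.535],"hand":0.62}]'

```text
time_s: 12.8
ee_pos: [0.5257, -0.1947, 0.1112]
tool_rot: [0.423, 0.906, 0.0, -0.003]
contact_force: [-0.3, 0.1, -0.2]
finger_gap: 0.032
```

```bash
python3 - <<'E'
from h import *
e,r=tool(); y=r.apply([0,1,0]); print(e,np.degrees(np.arctan2(y[1],y[0])),arm.sense()['q'])
c=snap('wrist','w3.png'); print(go([.527,-.1945,.018],np.radians(43)))
print(proj(c,[.527,-.1945,.031]), proj(c,e))
E
```

```text
[ 0.52569248 -0.19471905  0.1111602 ] 39.893332606108885 [-4.70048871e-01  2.58877108e-01 -3.17679361e-01  9.99861191e-01
  2.76084843e-06  4.04483156e-01]
(array([-0.0001,  0.0009,  0.0943]), array([-0.001, -0.003, -0.055]))
[321.93790878 251.57784314] [320.47148091 305.66796883]
```

View pics/w3.png

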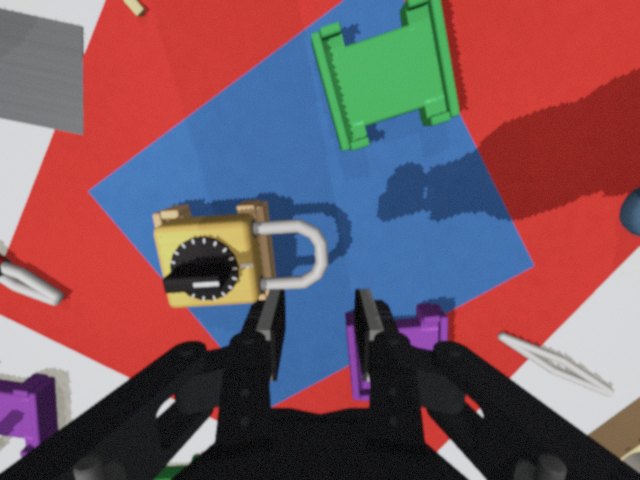

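The bow shows at (321,254), and my estimate projects to (322,252), so they agree. Descending astride the bow and closing.

Request:
play_rows --steps '[{"travel":[0,0.001,0.03],"rot":[0,0,-0.055],"hand":0.62},{"travel":[0,0.001,0.06],"rot":[0,0,-0.055],"hand":0.62},{"travel":[0,0.001,0.08],"rot":[0,0,-0.055],"hand":0.62},{"travel":[0,0.001,0.093],"rot":[0,0,-0.055],"hand":0.62},{"travel":[0,0.001,0.093],"rot":[0,0,-0.055],"hand":0.62},{"travel":[0,0.001,0.093],"rot":[0,0,-0.055],"hand":0.8},{"travel":[0,0.001,0.093],"rot":[0,0,-0.055],"hand":0.9},{"travel":[0,0.001,0.093],"rot":[0,0,-0.055],"hand":1},{"travel":[0,0.001,0.093],"rot":[0,0,-0.055],"hand":1}]'

```text
time_s: 13.98
ee_pos: [0.5286, -0.1953, 0.0215]
tool_rot: [0.398, 0.918, 0.0, 0.0]
contact_force: [-1.6, 0.5, 3.7]
finger_gap: 0.0074
```

Request:
play_rows --steps '[{"travel":[0,0.003,0],"rot":[0,0,0],"hand":1},{"travel":[0,0.006,0],"rot":[0,0,0],"hand":1},{"travel":[0,0.009,0],"rot":[0,0,0],"hand":1},{"travel":[0,0.012,0],"rot":[0,0,0],"hand":1},{"travel":[0,0.015,0],"rot":[0,0,0],"hand":1},{"travel":[0,0.018,0],"rot":[0,0,0],"hand":1},{"travel":[0,0.02,0],"rot":[0,0,0],"hand":1},{"travel":[0,0.02,0],"rot":[0,0,0],"hand":1}]'

```text
time_s: 14.98
ee_pos: [0.5396, -0.1844, 0.0198]
tool_rot: [0.398, 0.917, -0.005, -0.002]
contact_force: [-8.8, -10.6, 1.1]
finger_gap: 0.007
```

The shackle slid 15.5 mm to its stop at 14 N. Releasing, rising, then turning for the body grip.

Request:
play_rows --steps '[{"travel":[0,-0.002,0],"rot":[0,0,0],"hand":0.6},{"travel":[0,-0.002,0],"rot":[0,0,0],"hand":0.6},{"travel":[0,-0.002,0],"rot":[0,0,0],"hand":0.6},{"travel":[0,-0.002,-0.04],"rot":[0,0,0],"hand":0.6},{"travel":[0,-0.002,-0.09],"rot":[0,0,0],"hand":0.6},{"travel":[0,-0.002,-0.13],"rot":[0,0,0],"hand":0},{"travel":[0,-0.03,-0.13],"rot":[0,0,-0.17],"hand":0},{"travel":[0,-0.06,-0.13],"rot":[0,0,-0.34],"hand":0},{"travel":[0,-0.1,-0.13],"rot":[0,0,-0.51],"hand":0},{"travel":[0,-0.115,-0.13],"rot":[0,0,-0.68],"hand":0}]'

```text
time_s: 16.23
ee_pos: [0.4584, -0.2609, 0.1511]
tool_rot: [0.066, 0.998, 0.0, 0.0]
contact_force: [0.1, 0.3, 0.0]
finger_gap: 0.0852
```

Request:
play_rows --steps '[{"travel":[0,0,0],"rot":[0,0,-0.17],"hand":0},{"travel":[0,0,0],"rot":[0,0,-0.34],"hand":0},{"travel":[0,0,0],"rot":[0,0,-0.51],"hand":0},{"travel":[0,0,0],"rot":[0,0,-0.68],"hand":0},{"travel":[0,0,0],"rot":[0,0,-0.85],"hand":0},{"travel":[0,0,0],"rot":[0,0,-0.89],"hand":0},{"travel":[0,0,0],"rot":[0,0,-0.89],"hand":0}]'

```text
time_s: 17.1
ee_pos: [0.4596, -0.26, 0.1511]
tool_rot: [-0.367, 0.93, -0.0, 0.0]
contact_force: [-0.3, -0.6, 0.0]
finger_gap: 0.0854
```

```bash
python3 - <<'E'
from h import *
e,r=tool(); y=r.apply([0,1,0]); print(e,np.degrees(np.arctan2(y[1],y[0])),arm.sense()['q'])
c=snap('wrist','w4.png')
print(arm.find_in('wrist','lock')[:1],go([.4715,-.2465,.01],np.radians(133)))
yw=np.radians(43)
for d in [-.032,.032,.077,.093]: print(d,proj(c,[.4715+d*np.cos(yw),-.2465+d*np.sin(yw),.046 if d<.05 else .031]))
for s in [-.03,.03]: print(s,proj(c,[.4715-s*np.sin(yw),-.2465+s*np.cos(yw),.046]))
E
```

```text
[ 0.45961664 -0.25997854  0.15106577] 133.1064514384732 [-6.37604237e-01  1.62684376e-01 -3.46237664e-01  1.06120247e+00
  6.79675878e-04 -1.38995373e+00]
[] (array([-0.018 ,  0.0017,  0.141 ]), array([-0.   ,  0.   ,  0.001]))
-0.032 [321.82881259 222.31330139]
0.032 [321.49747297 298.18896682]
0.077 [321.21440012 335.42351466]
0.093 [321.1501207  350.57938506]
-0.03 [283.63141322 261.56052164]
0.03 [359.68329448 261.72577465]
```

View pics/w4.png

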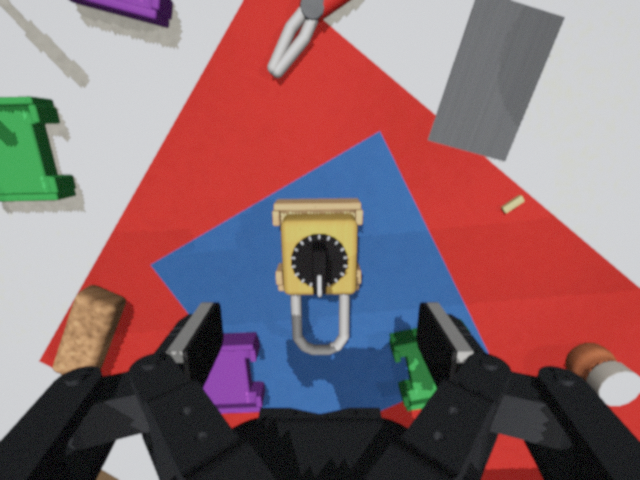

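The picture agrees with the estimate: body spans columns 283–358, and the bow at (320,351) matches the fully drawn prediction (321,351). Descending and gripping the body.

Request:
play_rows --steps '[{"travel":[-0.018,0.0015,0.01],"rot":[0,0,0],"hand":0},{"travel":[-0.018,0.0015,0.05],"rot":[0,0,0],"hand":0},{"travel":[-0.018,0.0015,0.09],"rot":[0,0,0],"hand":0},{"travel":[-0.018,0.0015,0.12],"rot":[0,0,0],"hand":0},{"travel":[-0.018,0.0015,0.137],"rot":[0,0,0],"hand":0},{"travel":[-0.018,0.0015,0.145],"rot":[0,0,0],"hand":0},{"travel":[-0.018,0.0015,0.145],"rot":[0,0,0],"hand":0},{"travel":[-0.018,0.0015,0.145],"rot":[0,0,0],"hand":0.3},{"travel":[-0.018,0.0015,0.145],"rot":[0,0,0],"hand":0.6},{"travel":[-0.018,0.0015,0.145],"rot":[0,0,0],"hand":1}]'

```text
time_s: 18.45
ee_pos: [0.4731, -0.2483, 0.0075]
tool_rot: [-0.367, 0.93, -0.002, 0.001]
contact_force: [0.7, -2.0, 5.4]
finger_gap: 0.0593
```

Request:
play_rows --steps '[{"travel":[0,0,0],"rot":[0,0,0],"hand":1},{"travel":[0,0,0],"rot":[0,0,0],"hand":1},{"travel":[0,0,0],"rot":[0,0,0],"hand":1},{"travel":[0,0,-0.005],"rot":[0,0,0],"hand":1},{"travel":[0,0,-0.015],"rot":[0,0,0],"hand":1},{"travel":[0,0,-0.035],"rot":[0,0,0],"hand":1},{"travel":[0,0,-0.06],"rot":[0,0,0],"hand":1},{"travel":[0,0,-0.085],"rot":[0,0,0],"hand":1},{"travel":[0,0,-0.1],"rot":[0,0,0],"hand":1},{"travel":[0,0,-0.1],"rot":[0,0,0],"hand":1}]'

```text
time_s: 19.7
ee_pos: [0.4713, -0.2469, 0.1065]
tool_rot: [-0.367, 0.93, -0.0, 0.0]
contact_force: [1.6, -0.2, -4.9]
finger_gap: 0.0591
```

```bash
python3 - <<'E'
from h import *
e,r=tool(); s=arm.sense();print(e,s['contact_force'],s['moment'],s['q'])
c=snap('side','s2.png'); t=snap('top'); 
print(proj(c,e))
yaw=np.radians(43);u=np.array([np.cos(yaw),np.sin(yaw)])
print('staple',[ (r0['position'],r0['conf'],pt(t,*r0['position'],z=.048)) for r0 in arm.find_in('top','staple')[:2]])
print('target',go([*(np.array([.516,.208])-.094*u),.092],np.radians(133)))
E
```

```text
[ 0.47129451 -0.24685407  0.10646953] [ 1.56302897 -0.22275975 -4.91609007] [-0.04819516  0.01975805 -0.01911663] [-6.04091287e-01  2.12643397e-01 -3.89437835e-01  9.67953421e-01
  1.25643288e-04 -1.35627386e+00]
[317.84475241 268.40079677]
staple [([148.6, 227.2], 0.89, array([0.60310305, 0.22570951, 0.048     ]))]
target (array([-0.2498,  0.3003,  0.0133]), array([ 0.003, -0.001,  0.002]))
```

Lock held (about 5 N weight, gap 59 mm). Carrying it to the staple.

Request:
play_rows --steps '[{"travel":[-0.01,0.012,0],"rot":[0,0,0],"hand":1},{"travel":[-0.035,0.042,-0.005],"rot":[0,0,0],"hand":1},{"travel":[-0.07,0.084,-0.005],"rot":[0,0,0],"hand":1},{"travel":[-0.105,0.126,-0.005],"rot":[0,0,0],"hand":1},{"travel":[-0.14,0.168,-0.005],"rot":[0,0,0],"hand":1},{"travel":[-0.175,0.21,-0.005],"rot":[0,0,0],"hand":1},{"travel":[-0.21,0.252,0],"rot":[0,0,0],"hand":1},{"travel":[-0.235,0.282,0.005],"rot":[0,0,0],"hand":1},{"travel":[-0.247,0.297,0.01],"rot":[0,0,0],"hand":1},{"travel":[-0.25,0.3,0.013],"rot":[0,0,0],"hand":1}]'

```text
time_s: 21.1
ee_pos: [0.447, 0.1445, 0.092]
tool_rot: [-0.369, 0.93, 0.0, -0.001]
contact_force: [-0.6, 0.0, -3.9]
finger_gap: 0.0595
```

Request:
play_rows --steps '[{"travel":[0,0,0],"rot":[0,0,0],"hand":1},{"travel":[0,0,0],"rot":[0,0,0],"hand":1},{"travel":[0,0,0],"rot":[0,0,0],"hand":1}]'

```text
time_s: 21.48
ee_pos: [0.449, 0.1423, 0.0931]
tool_rot: [-0.367, 0.93, -0.0, 0.0]
contact_force: [-0.1, -0.5, -2.3]
finger_gap: 0.0591
```

```bash
python3 - <<'E'
from h import *
e,r=tool(); s=arm.sense();print(e,s['contact_force'],s['finger_gap'],np.abs(s['qd']).max())
c=snap('side'); t=snap('top'); 
yaw=np.radians(43);u=np.array([np.cos(yaw),np.sin(yaw)]); b=e[:2]+.093*u
print('bow est',b,proj(t,[*b,.115]),proj(c,[*b,.115]),'staple',proj(t,[.516,.208,.048]),proj(c,[.516,.208,.048]))
a=cv2.resize(t['frame'][150:350,100:260,::-1],(480,600),interpolation=3); q=cv2.resize(c['frame'][140:300,170:255,::-1],(319,600),interpolation=3)
cv2.imwrite('pics/fin.png',np.hstack([a,q]))
E
```

```text
[0.44902936 0.14232826 0.0930807 ] [-0.13603696 -0.46121878 -2.27009391] 0.05907406311291047 0.00139742266325504
bow est [0.51704525 0.2057541 ] [141.92632774 266.55022528] [235.60149814 187.3631137 ] staple [154.21671246 270.96749113] [237.37255605 207.50856341]
```

View pics/fin.png

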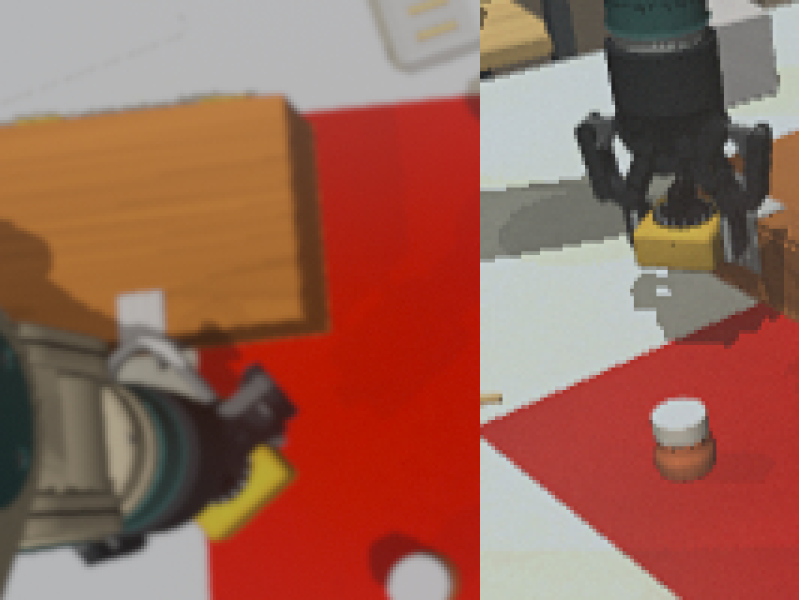

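Request:
play_rows --steps '[{"travel":[0,0,-0.004],"rot":[0,0,0],"hand":1},{"travel":[0,0,-0.008],"rot":[0,0,0],"hand":1},{"travel":[0,0,-0.008],"rot":[0,0,0],"hand":1},{"travel":[0,0,-0.008],"rot":[0,0,0],"hand":1},{"travel":[0,0,-0.008],"rot":[0,0,0],"hand":1},{"travel":[0,0,-0.008],"rot":[0,0,0],"hand":1},{"travel":[0,0,-0.008],"rot":[0,0,0],"hand":1},{"travel":[0,0,-0.008],"rot":[0,0,0],"hand":1}]'

```text
time_s: 22.58
ee_pos: [0.4487, 0.143, 0.1009]
tool_rot: [-0.367, 0.93, 0.0, -0.0]
contact_force: [0.5, -0.2, -2.6]
finger_gap: 0.0593
```

```bash
python3 - <<'E'
from h import *
s=arm.sense();print(s['ee_pos'],s['contact_force'],s['finger_gap'],np.abs(s['qd']).max())
print(arm.job_done())
E
```

```text
[0.44874499 0.14299487 0.10085817] [ 0.47015576 -0.17496658 -2.61911189] 0.05934516851223497 0.0020690195696427107
the job is handed in; nothing more can be done
None
```

The job is handed in at about 22.6 s on the robot's clock. No verdict was reported, so what follows rests on my own checks.

- **Lid:** I pushed it down gently along its arc and pressed it shut with about 8.5 N. Five depth readings across it then all gave z = 0.078 m, which is flat.
- **Dial:** I turned it about 80° clockwise. A close-up afterwards showed the pointer on the index mark.
- **Shackle:** I drew it 15.5 mm to its end stop, and the bow appeared where the fully open position predicts.
- **Lock:** It is held by its sides (finger gap 59 mm) and still. By my estimate the bow is within a few mm horizontally of the staple's end and about 7.5 cm above it. The last top picture, taken just before a final 8 mm lift, agreed with the horizontal estimate.

**Disagreements:**
- **Weight reading:** the wrist force with the lock held fell from about 4.9 N after lifting to 2.3–2.6 N at the end. It stayed the same after the extra 8 mm lift, so I took it for sensor drift and not contact.
- **Staple position:** the network's last staple fix landed on the middle of the case, about 9 cm off. I used my own reading from the first picture, which matches the case's geometry.

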